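# Lock the bayonet lid on the stone tumbler

### The arm

A 7-joint arm with a two-finger parallel gripper is mounted at the origin on the work surface. World frame = base frame: x ahead of the robot, y to its left, z up, the work surface at z = 0. Lengths are in m, angles in rad, forces in N, time in s.
With the tool pointing down it reaches from about 0.425 to 0.875 m from the base axis. Payload 4.7 kg.
Tool frame: the origin (TCP) lies between the finger pads; the fingertips stand 11 mm ahead of it and the grasp point (between the pads) lies 8 mm behind it; z points along the fingers, y is the direction in which the jaws open and shut (so a half turn about z gives the same grasp; the last joint's range is limited). The gripper opens to 85 mm and grips with 20 to 120 N. Pads are 22 mm wide; open, the fingers measure 114 mm over their backs; the gripper's body (76 mm by 85 mm) begins 54 mm behind the grasp point. The pads swing forward as they close: fully open they stand 13 mm farther back than shut.
Start: joints at [1.205, 0.321, -0.07, 1.45, 0.023, 1.371, -0.057], TCP at [0.241, -0.604, 0.242] pointing down, gripper open.
Joint ranges: [-2.86, 2.86], [-0.3, 2.09], [-1.38, 1.24], [0.06, 2.45], [-1.56, 4.7], [0.09, 2.05], [-2.69, 2.69]. Speed limits (rad/s): [2.57, 2.57, 3.14, 3.14, 3.14, 3.14, 3.14].

### API

Orientations are given as a unit quaternion [w, x, y, z].
In Python, from workcell import * gives the robot as it stands. The module is installed in compiled form; this text tells all that it offers. Calls block until the motion is done:
- reach(position, orientation): joint-space move of the TCP to a pose.
- line_to(position, orientation=None, v=0.15, stop_force=None): straight line of the TCP; orientation=None keeps the orientation; v is the mean speed in m/s. With stop_force (N) it stops when the force on the tool has changed by that much, and returns True; else False.
- goto_joints(angles): joint-space move.
- move_gripper(opening, effort=None): finger opening in m; effort is the grip in N (None keeps the last); returns when the fingers have stopped.
- sleep(seconds).
- inverse_kinematics(position, orientation): joint angles nearest the present ones, or None.
- get_obs(): the state.
- get_image(name): name is "scene" or "top"; returns a dict with "color" (400x640x3 uint8, red, green, blue), "range_z" (400x640 float32, m along the optical axis (not along the pixel's ray), 0 where there is no reading), "vfov" (degrees; the focal length in pixels is half the picture's height over the tangent of half this angle, whatever the lens; pixels are square), "cx", "cy" (the principal point, pixels), "world_to_cam" (4x4, takes a point from world to camera coordinates). Camera axes: x right, y down, z forward; pixel columns grow to the right and rows downward; lengths in m; the calibration is good to about 2 mm. A picture is of the moment at which its call begins.
A pose or a line that the arm cannot do raises MotionError and nothing moves.
- hand_in(): hands the job in, once; it reports no verdict.
The state is a dict: "t": time; "q": joint angles; "joint_velocities": joint speeds; "tau": joint torques, N m; "eef_pos": TCP position; "eef_rot": TCP orientation; "contact_force": force on the tool from outside, world axes, zero at the start; "wrist_torque": the same for the moment, N m; "grip_width": finger opening in m.
Only numpy, scipy, OpenCV 4.12 (cv2) and the standard library are available. Lean on these libraries where they do the work, as an engineer would, in place of code of your own. Each camera call takes 0.05 s, during which the arm holds its last target. There are 200 camera calls.

### The job

The tumbler's bowl is charged with stones: put its lid on. Set the lid in the bowl's collar so that its two ears drop through the two gaps, turn it clockwise by its bar until the ramps draw it down tight on the rubber gasket, snug but not forced, and let go. Leave the other things on the bench as they are.

Things in the scene. Friction and masses are not known exactly. Their poses are not given: they have to be found in the camera images.
- tumbler: The stone tumbler, fixed on the bench: grey motor base 152 x 152 mm, 70 mm high, then springs and an open round bowl with an aluminium collar, 130 mm outside, 116 mm inside, its flat top 178 mm above the bench. Origin: centre of its underside, on the bowl's axis; z up. In the collar are two overhanging lugs and, on the tumbler's +x and -x sides, two gaps for the lid's ears.
- gap (a point): Centre of the gap on the tumbler's +x side, 53 mm from the bowl's axis, 178 mm above the bench; its axes are the tumbler's. The other gap is opposite. Each gap is 34 mm wide at its inner edge and 45 mm at the collar's wall; with the 28 mm ears that leaves about 3 degrees and 2 mm of play each way.
- lugs (a point): Point on the bowl's axis level with the lugs' flat tops, 178 mm above the bench. The lugs reach in to 97 mm diameter. Their undersides are ramps falling 0.9 mm per 10 degrees clockwise seen from above; a solid stop ends the turn about 80 degrees from the gaps, and anticlockwise the ears strike a stop within a few degrees. More than 32 N of the lid on lugs or collar is too rough.
- gasket_new (a point): Point on the bowl's axis where the top of the rubber gasket ring (94 mm outside) would be if new, 165 mm above the bench. The real one is worn down by 0 to 4 mm, which no reading shows. It is springy, 12 N per mm.
- lid_bar (a point): Centre of the bar handle of the loose lid, 33 mm above the lid's underside. x runs along the bar and through both ears, z up; half a turn looks the same. The bar is 84 mm long, 14 mm wide, 20 to 46 mm above the underside, on an 8 mm web. At first the lid lies flat on the bench; seated on the gasket the bar centre is 194 to 198 mm above the bench, on top of the lugs it would be at 210.
- lid_ear (a point): Middle of the lid's +x ear, 46 mm from the lid's axis, 5 mm above its underside. The lid is an aluminium disc 92 mm across, 8 mm thick, 0.29 to 0.45 kg, with two opposite ears in line with the bar, 108 mm tip to tip, 28 mm wide, 1.3 to 8.7 mm above the underside, sloped like the ramps. Seated, it turns clockwise freely for about 14 to 58 degrees, more when the gasket is worn.
- lid_rim (a point): Centre of the lid's underside. Turned clockwise with the hand following it, the lid keeps its height until the ramps bite; then per 10 degrees it sinks 0.9 mm and the clamping force grows by 10 N. Snug: 6 to 16 degrees past the bite, sunk 0.5 to 1.4 mm, 6 to 17 N, taking 0.25 to 0.75 N m to turn; best is 11 degrees. Some 30 degrees past the bite it is forced. Let go, it stays.
- cobble: bystander: grey-brown round stone, 58 mm across, 34 mm high; origin under its centre
- pebble: bystander: dark round stone, 42 mm across, 24 mm high; origin under its centre
- jar_lid: bystander: plain white plastic jar lid, 72 mm disc, 12 mm high, no ears; origin under its centre
- grit_jar: bystander: jar of grit, 64 mm across, 95 mm high; origin under its centre
- brush: bystander: flat brush with wooden handle, 190 mm, lying; origin under its middle
- scoop: bystander: small scoop with wooden handle, 170 mm, lying; origin under its middle
- caliper: bystander: steel sliding caliper, 175 mm, lying; origin under its middle
Mind the look-alikes: they are no part of the job. Leave any turquoise look-alike of the part that bears lid_bar alone.

How it is judged:
On the way:
1. the lid sits down in the collar, ears through the gaps (bar centre under 200.5 mm above the bench, within 4 mm of the axis), not yet turned by more than 17 degrees (z of lid_bar in the frame of tumbler below 0.2005 m and horizontal distance between lid_bar and tumbler below 0.004 m and angle between the x axis of lid_bar and the x axis of tumbler, either way round below 0.3 rad), for 0.1 s.
At the end, for the whole second after the job is handed in: The lid lies level in the collar (within 4 mm of its axis, 3 degrees), turned at least 20 degrees from the gaps so that its ears are under the lugs, clamped by the lugs with 6 to 17 N, at rest and let go (contact force between lid and tumbler between 6 and 17 N and angle between the x axis of lid_bar and the x axis of tumbler, either way round above 0.35 rad and horizontal distance between lid_bar and tumbler below 0.004 m and angle between lid_bar's own z axis and vertical below 0.05 rad and linear speed of lid below 0.01 m/s); the robot touches nothing.
It fails at once if the lid is forced: more than 32 N between the lid and the tumbler's collar (contact force between lid and tumbler above 32 N).
It fails at once if another thing on the bench is moved by more than 30 mm (distance of any of cobble, pebble, jar_lid, grit_jar, brush, scoop, caliper from where it was at the start of the episode above 0.03 m).
It also fails if it takes over 59 s, if anything falls off the work surface, if the arm or the gripper's body presses on something with over 40 N, if the wrist force passes 120 N, or if a joint passes its speed limit or range.

## Working session

There is one attempt and no reset: what is moved stays moved. The work goes in short steps, each a Python script; the robot and the scene stay as the last script left them, time stands still between calls to the robot, and variables do not carry over. Pictures are saved under pics/ and viewed, about 8 in all and at most 12, crops included, and the job is handed in when it is done.

```bash
mkdir -p pics; cat > h.py <<'E'
import numpy as np, cv2
from workcell import *
def K(im):
    return im["color"].shape[0]/2/np.tan(np.radians(im["vfov"])/2)
def pts(im):
    f=K(im); z=im["range_z"]; h,w=z.shape
    u,v=np.meshgrid(np.arange(w),np.arange(h))
    c=np.stack([(u-im["cx"])/f*z,(v-im["cy"])/f*z,z,np.ones_like(z)],-1)
    return (c@np.linalg.inv(im["world_to_cam"]).T)[...,:3]
def ray(im,u,v,zp):
    f=K(im); T=np.linalg.inv(im["world_to_cam"]); o=T[:3,3]
    d=T[:3,:3]@np.array([(u-im["cx"])/f,(v-im["cy"])/f,1]); return o+d*(zp-o[2])/d[2]
E
python3 - <<'E'
from h import *
for n in("top","scene"):
    im=get_image(n); cv2.imwrite(f"pics/{n}1.png",im["color"][...,::-1]); np.savez(f"{n}1.npz",**im)
    print(n,K(im),np.linalg.inv(im["world_to_cam"]).round(3).tolist())
o=get_obs(); print(o)
E
```

```text
top 387.4938904844323 [[-0.012, -0.993, 0.122, 0.421], [-1.0, 0.014, 0.021, -0.009], [-0.023, -0.121, -0.992, 1.172], [0.0, 0.0, 0.0, 1.0]]
scene 428.9275191092569 [[-0.326, 0.718, -0.615, 1.48], [0.945, 0.241, -0.22, 0.351], [-0.01, -0.653, -0.758, 1.307], [0.0, 0.0, 0.0, 1.0]]
{'t': 0.1, 'q': array([ 1.20506598,  0.32177061, -0.07010567,  1.45159412,  0.02257558,
        1.37081209, -0.05693141]), 'joint_velocities': array([-1.73751701e-03, -3.90572641e-03, -2.30336543e-03, -2.74404253e-03,
        1.78573234e-03,  3.86964674e-07, -2.17247790e-03]), 'tau': array([ 4.53999619e-04, -4.94874287e+01, -3.83697152e-01, -3.15211594e+01,
        1.28746548e-02,  7.43176730e-03, -3.88430271e-05]), 'eef_pos': array([ 0.24079132, -0.60323113,  0.24129826]), 'eef_rot': array([-8.75677306e-04,  9.82018688e-01,  1.88781591e-01, -2.01650736e-04]), 'contact_force': array([ 0.80808076, -0.18036032, -0.60087765]), 'wrist_torque': array([-0.01394156,  0.0360793 , -0.01999702]), 'grip_width': 0.0850216052748317}
```

View pics/top1.png

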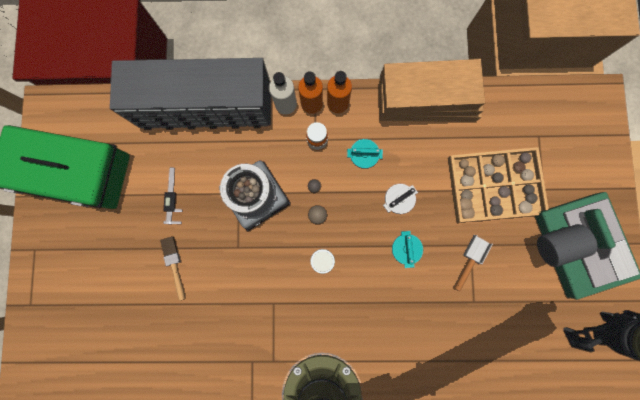

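View pics/scene1.png

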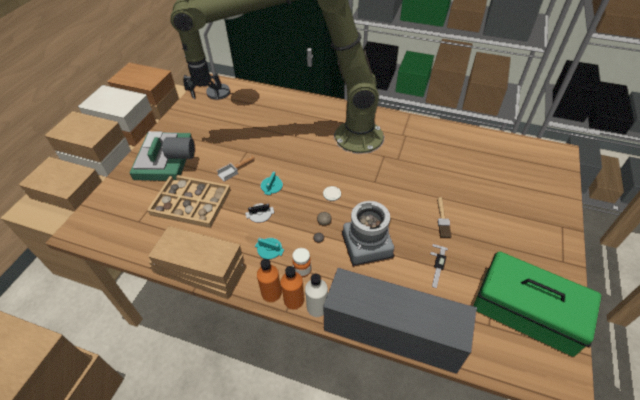

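The top view shows the silver lid with its dark bar at about (400,199) and the tumbler bowl at about (246,188). The turquoise look-alikes are at (365,153) and (408,250).

```bash
python3 - <<'E'
from h import *
im=dict(np.load("top1.npz")); P=pts(im); c=im["color"].astype(int)
# lid
reg=np.zeros(c.shape[:2],bool); reg[178:222,378:424]=1
bar=reg&(c.max(-1)<75)
disc=reg&(c.min(-1)>110)&(c.max(-1)-c.min(-1)<40)
for n,m in(("bar",bar),("disc",disc)):
    p=P[m]; p=p[p[:,2]>-.02]; print(n,m.sum(),"zq",np.percentile(p[:,2],[5,50,95]).round(4),"mean",p.mean(0).round(4))
bt=reg&(P[...,2]>.038)&(P[...,2]<.055); p=P[bt]; r=cv2.minAreaRect(p[:,:2].astype(np.float32)*1000); print("bartop",bt.sum(),p[:,2].mean(),r)
q=p[:,:2]-p[:,:2].mean(0); w=np.linalg.svd(q,full_matrices=False)[2][0]; print("mean",p.mean(0),"yaw",np.degrees(np.arctan2(w[1],w[0])))
# tumbler
reg=np.zeros(c.shape[:2],bool); reg[150:235,210:295]=1
co=reg&(P[...,2]>.170)&(P[...,2]<.186); p=P[co]; hull=cv2.convexHull(p[:,:2].astype(np.float32)*1000)
print("collar",co.sum(),p[:,2].mean(),cv2.minEnclosingCircle(hull))
base=reg&(P[...,2]>.06)&(P[...,2]<.08); p2=P[base]; print("base",base.sum(),p2[:,2].mean(),cv2.minAreaRect(p2[:,:2].astype(np.float32)*1000))
(cx,cy),R=cv2.minEnclosingCircle(hull)
# rectified view of plane z=.178, 0.5mm px, x up, y left
def rect(im,cx,cy,z,half,s):
    n=int(2*half/s); g=np.arange(n)*s-half
    X=cx+half-np.arange(n)*s; Y=cy+half-np.arange(n)*s
    Yg,Xg=np.meshgrid(Y,X); W=np.stack([Xg,Yg,np.full_like(Xg,z),np.ones_like(Xg)],-1)@im["world_to_cam"].T
    f=K(im); return cv2.remap(im["color"],(f*W[...,0]/W[...,2]+im["cx"]).astype(np.float32),(f*W[...,1]/W[...,2]+im["cy"]).astype(np.float32),cv2.INTER_LINEAR)
sc=dict(np.load("scene1.npz"))
A=[cv2.resize(rect(i,cx/1000,cy/1000,.178,.1,.0005),(400,400)) for i in(im,sc)]
cv2.imwrite("pics/coll.png",np.hstack(A)[...,::-1])
E
```

```text
bar 83 zq [0.0405 0.0451 0.0493] mean [ 0.5605 -0.2394  0.0447]
disc 672 zq [0.0027 0.0073 0.0133] mean [ 0.5613 -0.2405  0.01  ]
bartop 136 0.04454060489966863 ((562.4859619140625, -242.26223754882812), (13.737553596496582, 82.70579528808594), 32.73993682861328)
mean [ 0.56214034 -0.24214264  0.0445406 ] yaw 123.21626362633835
collar 768 0.1768969555638574 ((576.5862426757812, 194.07955932617188), 65.2071762084961)
base 578 0.0673100789010576 ((574.5592041015625, 193.39283752441406), (150.9159393310547, 150.81375122070312), 32.428775787353516)
```

View pics/coll.png

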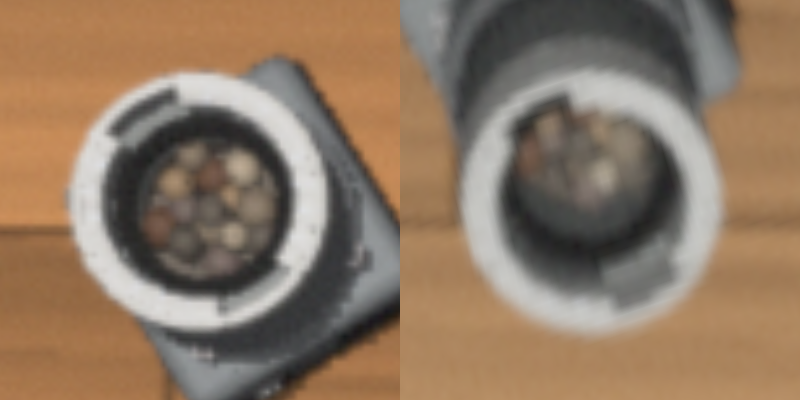

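```bash
cat >> h.py <<'E'
from scipy.spatial.transform import Rotation as Ro
def down(deg):  # tool x axis at yaw deg, z down
    q=(Ro.from_euler('z',deg,degrees=True)*Ro.from_quat([1,0,0,0])).as_quat(); return np.r_[q[3],q[:3]]
def yaw(o):
    q=np.asarray(o["eef_rot"]); x=Ro.from_quat(np.r_[q[1:],q[0]]).apply([1,0,0]); return np.degrees(np.arctan2(x[1],x[0]))
def rect(im,cx,cy,z,half,s):
    n=int(2*half/s); X=cx+half-np.arange(n)*s; Y=cy+half-np.arange(n)*s
    Yg,Xg=np.meshgrid(Y,X); W=np.stack([Xg,Yg,np.full_like(Xg,z),np.ones_like(Xg)],-1)@im["world_to_cam"].T
    f=K(im); return cv2.remap(im["color"],(f*W[...,0]/W[...,2]+im["cx"]).astype(np.float32),(f*W[...,1]/W[...,2]+im["cy"]).astype(np.float32),cv2.INTER_LINEAR)
E
python3 - <<'E'
from h import *
print(yaw(get_obs()))
for p,ys in(([.562,-.242,.25],[-57,123]),([.562,-.242,.027],[-57,123]),([.5755,.194,.3],[32.4,-147.6]),([.5755,.194,.188],[32.4,-40,-147.6,-220])):
    for y in ys:
        q=inverse_kinematics(p,down(y)); print(p,y,None if q is None else np.round(q,2))
for n in("top","scene"):
    im=dict(np.load(n+"1.npz")); r=rect(im,.576,.194,.178,.09,.0005)
    m=((r.min(-1)>165)).astype(np.uint8)
    cs,_=cv2.findContours(m,cv2.RETR_EXTERNAL,cv2.CHAIN_APPROX_NONE); c=max(cs,key=cv2.contourArea)
    (u,v),ax,a=cv2.fitEllipse(cv2.convexHull(c)); print(n,"collar ctr",.576+.09-v*.0005,.194+.09-u*.0005,np.array(ax)*.5,a)
    r=rect(im,.562,-.242,.008,.08,.0005); m=((r.min(-1)>150)&(r.max(-1).astype(int)-r.min(-1)<40)).astype(np.uint8)
    cs,_=cv2.findContours(m,cv2.RETR_EXTERNAL,cv2.CHAIN_APPROX_NONE); h=cv2.convexHull(np.vstack([c for c in cs if cv2.contourArea(c)>100]))
    (u,v),ax,a=cv2.fitEllipse(h); print("lid ctr",.562+.08-v*.0005,-.242+.08-u*.0005,np.array(ax)*.5,a)
E
```

```text
21.763387794914312
[0.562, -0.242, 0.25] -57 [ 0.59  0.25 -0.27  1.53  0.07  1.37 -2.25]
[0.562, -0.242, 0.25] 123 [ 0.82  0.28 -0.56  1.52  0.15  1.38  0.83]
[0.562, -0.242, 0.027] -57 [ 0.53  0.44 -0.2   1.76  0.1   0.96 -2.28]
[0.562, -0.242, 0.027] 123 [ 0.82  0.5  -0.56  1.75  0.31  0.99  0.71]
[0.5755, 0.194, 0.3] 32.4 [-0.09  0.23 -0.33  1.46  0.07  1.46 -1.43]
[0.5755, 0.194, 0.3] -147.6 [ 0.51  0.43 -1.18  1.44  0.39  1.53  1.49]
[0.5755, 0.194, 0.188] 32.4 [ 0.45  0.46 -1.06  1.61  0.41  1.32 -1.67]
[0.5755, 0.194, 0.188] -40 [-1.08  0.35  0.87  1.66 -0.28  1.26 -2.42]
[0.5755, 0.194, 0.188] -147.6 [ 0.52  0.52 -1.18  1.61  0.49  1.35  1.41]
[0.5755, 0.194, 0.188] -220 [ 0.45  0.46 -1.05  1.61  0.41  1.32  0.21]
top collar ctr 0.5765783157348632 0.19507671356201173 [127.41210938 128.23377991] 59.01639938354492
lid ctr 0.5626837921142578 -0.24235765838623047 [ 88.53482819 109.12247467] 55.650108337402344
scene collar ctr 0.5760026931762694 0.19873478698730473 [126.76156616 127.59561157] 9.875553131103516
lid ctr 0.5623464889526367 -0.23899912261962888 [ 90.90522003 108.9041748 ] 53.11216354370117
```

```bash
python3 - <<'E'
from h import *
q=down(123.); p=np.array([.5625,-.2407,0])
move_gripper(.06,110)
reach(p+[0,0,.16],q); print(get_obs()["t"])
line_to(p+[0,0,.028],v=.12,stop_force=8); o=get_obs(); print(o["t"],o["eef_pos"],yaw(o),o["contact_force"])
for n in("top","scene"):
    im=get_image(n); cv2.imwrite(f"/tmp/{n}.png",rect(im,.5625,-.2407,.046,.1,.0005)[...,::-1])
move_gripper(.0,110); o=get_obs(); print(o["t"],o["grip_width"],o["eef_pos"],yaw(o),o["contact_force"],o["wrist_torque"])
line_to(p+[0,0,.10],v=.1); o=get_obs(); print(o["t"],o["grip_width"],o["contact_force"],o["wrist_torque"],yaw(o))
cv2.imwrite("pics/grasp.png",np.hstack([cv2.imread("/tmp/top.png"),cv2.imread("/tmp/scene.png")]))
E
```

```text
2.2667
3.5167 [ 0.56324828 -0.24092163  0.02893569] 123.00122569182795 [ 0.37405989 -0.10433651  0.6807535 ]
4.1083 0.012275481398889758 [ 0.56275414 -0.24082736  0.02847854] 122.99886535638011 [-0.94884839  0.09368945  3.79214482] [ 0.07759677  0.15667213 -0.02253348]
4.975 0.012509076308208193 [-0.1116521   0.03833973 -4.07327576] [-0.0168772   0.05712405 -0.0028676 ] 122.99399454314376
```

View pics/grasp.png

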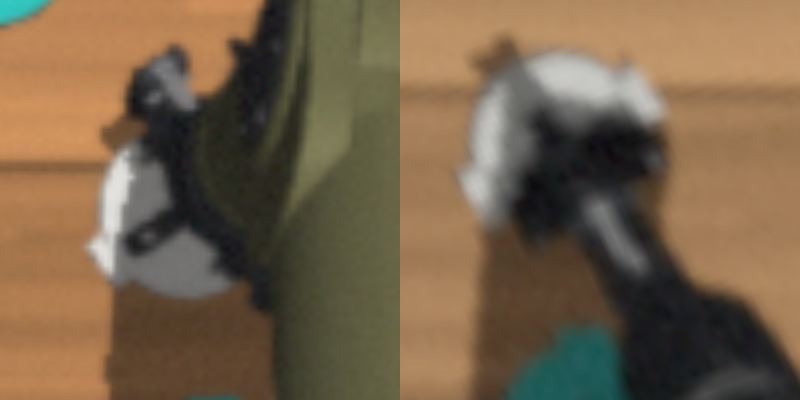

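```bash
python3 - <<'E'
from h import *
line_to([.5625,-.2407,.30],v=.25)
c=np.array([.5763,.1969,0]); q=down(-147.6)
reach(c+[0,0,.30],q); line_to(c+[0,0,.222],v=.15); sleep(.3)
o=get_obs(); print(o["t"],o["eef_pos"],yaw(o),o["contact_force"],o["wrist_torque"],o["q"].round(2),o["grip_width"])
A=[]
for n in("top","scene"):
    im=get_image(n); np.savez(n+"2.npz",**im); A.append(rect(im,.5763,.1969,.20,.08,.0004))
cv2.imwrite("pics/hover.png",np.hstack(A)[...,::-1])
E
```

```text
8.5 [0.5766569  0.19716216 0.22285029] -147.59914837397608 [-0.02218337  0.55342584 -3.40709092] [-0.01813124  0.07705153 -0.04537041] [ 0.45  0.43 -1.07  1.56  0.38  1.38  1.48] 0.012334366996483352
```

View pics/hover.png

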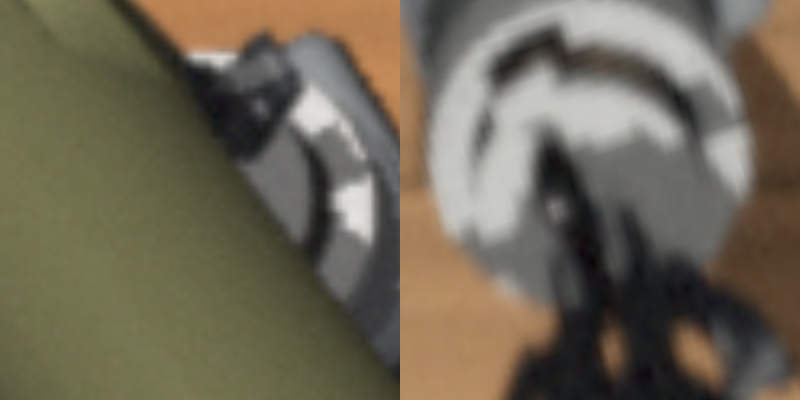

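```bash
python3 - <<'E'
from h import *
c=np.array([.5763,.1969,0])
line_to(c+[0,0,.211],v=.05)
o=get_obs(); print(o["t"],o["eef_pos"],o["contact_force"])
h=line_to(c+[0,0,.187],v=.015,stop_force=5)
o=get_obs(); print(h,o["t"],o["eef_pos"],yaw(o),o["contact_force"],o["wrist_torque"])
A=[]
for n in("top","scene"):
    im=get_image(n); np.savez(n+"3.npz",**im); A.append(rect(im,.5763,.1969,.178,.08,.0004))
cv2.imwrite("pics/ins.png",A[1][...,::-1])
E
```

```text
8.9667 [0.57595713 0.19664581 0.21025744] [-0.64691915  0.34104289 -3.73822937]
True 9.6083 [0.57634884 0.19682654 0.20605384] -147.61194882723646 [-0.67205656 -0.41689411  5.14652344] [0.14481149 0.09798635 0.02203859]
```

View pics/ins.png

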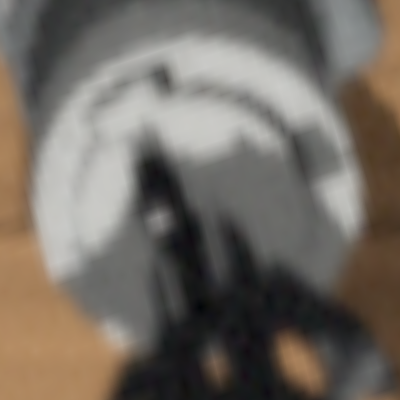

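```bash
python3 - <<'E'
from h import *
im=dict(np.load("scene3.npz")); im1=dict(np.load("scene1.npz"))
a=cv2.resize(rect(im,.6063,.2069,.178,.05,.0005),(400,400),interpolation=cv2.INTER_CUBIC)
b=cv2.resize(rect(im1,.6063,.2069,.178,.05,.0005),(400,400),interpolation=cv2.INTER_CUBIC)
cv2.imwrite("pics/gap.png",cv2.convertScaleAbs(np.hstack([b,a])[...,::-1],alpha=1.1))
E
```

```text
(no output)
```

View pics/gap.png

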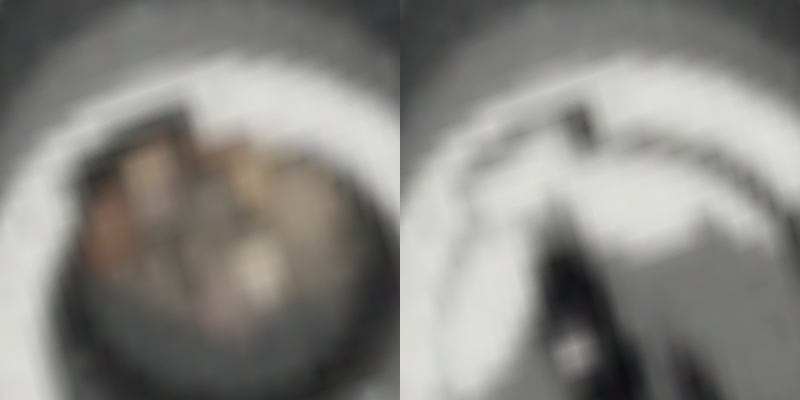

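The held lid sits too far toward +y: in the right panel the slot on the ear's right side at (582,128) is open and the left side is closed. The contact moment and the top camera's figures agree with this. I'll shift by about (-0.9, -2.6) mm and retry.

```bash
python3 - <<'E'
from h import *
o=get_obs(); c0=np.array([.5763,.1969,.209]); c=np.array([.5754,.1943,0])
line_to(c0,v=.04); line_to(c+[0,0,.209],v=.04); sleep(.2)
o=get_obs(); print(o["t"],o["eef_pos"],o["contact_force"],o["wrist_torque"])
h=line_to(c+[0,0,.187],v=.015,stop_force=5)
o=get_obs(); print(h,o["t"],o["eef_pos"],yaw(o),o["contact_force"],o["wrist_torque"])
im=get_image("scene"); np.savez("scene4.npz",**im)
E
```

```text
10.425 [0.57532964 0.19428973 0.20890391] [-0.51958922  0.07788244 -3.61318495] [-0.03035997  0.01061977  0.04976484]
True 11.55 [0.57533067 0.1942349  0.19063266] -147.61031742165173 [-0.22078194 -0.24494065  5.32366739] [ 0.01721195 -0.11664511 -0.01392716]
```

```bash
cat >> h.py <<'E'
C=np.array([.5766,.1951]); OFF=np.array([.0012,.0008]); Y0=-147.6
def pose(d,z):  # d = clockwise degrees
    a=np.radians(-d); R=np.array([[np.cos(a),-np.sin(a)],[np.sin(a),np.cos(a)]])
    return np.r_[C-R@OFF,z],down(Y0-d)
def rd(n=8):
    F=[];T=[]
    for _ in range(n):
        o=get_obs(); F.append(o["contact_force"]);T.append(o["wrist_torque"]); sleep(.01)
    return o,np.mean(F,0),np.mean(T,0)
def step(d,z,v=.01):
    p,q=pose(d,z); line_to(p,q,v=v); o,F,T=rd()
    print(f"d{d:.1f} z{z*1e3:.2f} t{o['t']:.2f} actual z{o['eef_pos'][2]*1e3:.2f} turn{(Y0-yaw(o)+180)%360-180:.2f} F",F.round(2),"T",T.round(3)); return F,T
E
python3 - <<'E'
from h import *
for z in(.1905,.1910,.1915): step(0,z)
for d in(3,6): step(d,.1915)
E
```

```text
d0.0 z190.50 t12.02 actual z190.73 turn0.00 F [-1.02 -0.34  3.59] T [-0.091  0.172  0.001]
d0.0 z191.00 t12.33 actual z190.89 turn-0.00 F [0.25 0.03 1.96] T [ 0.005 -0.021  0.004]
d0.0 z191.50 t12.65 actual z191.14 turn-0.00 F [ 0.53  0.29 -0.68] T [ 0.093 -0.183 -0.   ]
d3.0 z191.50 t12.97 actual z191.18 turn2.93 F [ 0.01 -0.04 -1.42] T [ 0.042 -0.038 -0.031]
d6.0 z191.50 t13.28 actual z191.24 turn5.91 F [-0.11 -0.38 -2.16] T [-0.002 -0.044 -0.011]
```

```bash
python3 - <<'E'
from h import *
for d in(10,14,18,21,24,27,30):
    F,T=step(d,.1912)
    if abs(T[2])>.12 or F[2]<-6: break
E
```

```text
d10.0 z191.20 t13.60 actual z191.20 turn9.87 F [ 0.17 -0.1  -1.61] T [ 0.019 -0.018 -0.026]
d14.0 z191.20 t13.92 actual z191.20 turn13.86 F [-0.01  0.01 -1.38] T [ 0.008  0.005 -0.015]
d18.0 z191.20 t14.23 actual z191.20 turn17.86 F [ 0.25 -0.15 -1.5 ] T [ 0.016 -0.013 -0.011]
d21.0 z191.20 t14.55 actual z191.18 turn20.88 F [ 0.12 -0.09 -1.49] T [ 0.036 -0.006  0.018]
d24.0 z191.20 t14.87 actual z191.19 turn23.89 F [-0.11 -0.17 -1.6 ] T [ 0.047  0.001 -0.018]
d27.0 z191.20 t15.18 actual z191.20 turn26.89 F [-0.18 -0.33 -1.75] T [ 0.041 -0.013 -0.012]
d30.0 z191.20 t15.50 actual z191.19 turn29.89 F [-0.   -0.27 -1.35] T [ 0.022 -0.008 -0.021]
```

```bash
python3 - <<'E'
from h import *
for d in range(32,62,2):
    F,T=step(d,.1912)
    if abs(T[2])>.13 or F[2]<-4: break
E
```

```text
d32.0 z191.20 t15.82 actual z191.20 turn31.93 F [-0.04 -0.22 -1.6 ] T [ 0.032  0.015 -0.014]
d34.0 z191.20 t16.13 actual z191.20 turn33.94 F [ 0.04  0.14 -1.58] T [ 0.034 -0.031 -0.028]
d36.0 z191.20 t16.45 actual z191.20 turn35.95 F [ 0.11  0.01 -2.07] T [ 0.031 -0.009 -0.008]
d38.0 z191.20 t16.77 actual z191.08 turn37.95 F [-0.07  0.57 -2.68] T [ 0.076 -0.013 -0.066]
d40.0 z191.20 t17.08 actual z190.92 turn39.95 F [ 0.46  0.92 -4.56] T [ 0.15  -0.091 -0.092]
```

```bash
python3 - <<'E'
from h import *
for d in range(40,49,2):
    F,T=step(d,.1912-.00009*(d-36.7))
    if abs(T[2])>.55 or F[2]<-7 or F[2]>5: break
E
```

```text
d40.0 z190.90 t17.40 actual z190.91 turn39.98 F [-0.57  0.42 -2.91] T [ 0.09   0.124 -0.014]
d42.0 z190.72 t17.72 actual z190.71 turn41.97 F [-0.2   0.63 -3.25] T [ 0.116  0.085 -0.083]
d44.0 z190.54 t18.03 actual z190.57 turn43.95 F [-0.16  0.84 -3.2 ] T [ 0.18   0.023 -0.002]
d46.0 z190.36 t18.35 actual z190.39 turn45.95 F [-0.14  0.76 -3.32] T [0.21  0.013 0.074]
d48.0 z190.18 t18.67 actual z190.25 turn47.95 F [-0.3   1.26 -3.2 ] T [0.22  0.001 0.177]
```

```bash
python3 - <<'E'
from h import *
F,T=step(48.5,.19010); F,T=step(49,.19005); 
im=get_image("scene"); np.savez("scene5.npz",**im); print(get_obs()["grip_width"])
E
```

```text
d48.5 z190.10 t18.98 actual z190.22 turn48.48 F [-0.33  1.16 -2.35] T [0.207 0.004 0.379]
d49.0 z190.05 t19.30 actual z190.16 turn49.00 F [ 0.2   0.74 -2.05] T [0.204 0.01  0.361]
0.012090129958395604
```

```bash
python3 - <<'E'
from h import *
move_gripper(.032); o=get_obs(); print(o["t"],o["grip_width"],o["contact_force"],o["wrist_torque"])
p,q=pose(49,.30); line_to(p,v=.1); q2=down(Y0-49)
o=get_obs(); print(o["t"],o["eef_pos"],o["contact_force"],o["wrist_torque"])
reach([.45,-.1,.40],q2); sleep(.3)
A=[]
for n in("top","scene"):
    im=get_image(n); np.savez(n+"6.npz",**im); A.append(cv2.resize(rect(im,.5763,.1961,.178,.08,.0004),(400,400)))
    P=pts(im); m=(abs(P[...,2]-.2085)<.004)&(np.hypot(P[...,0]-.5766,P[...,1]-.1955)<.055)
    r=cv2.minAreaRect(P[m][:,:2].astype(np.float32)*1000); x=P[m][:,:2]-P[m][:,:2].mean(0); w=np.linalg.svd(x,full_matrices=False)[2][0]
    print(n,m.sum(),P[m].mean(0).round(4),np.median(P[m][:,2]),r,"yaw",np.degrees(np.arctan2(w[1],w[0])))
cv2.imwrite("pics/end.png",np.hstack(A)[...,::-1]); print(get_obs()["t"])
E
```

```text
19.6833 0.03210465600866459 [ 0.40007684 -0.13852874 -0.13259008] [-0.01183092  0.00413996 -0.03106783]
20.9333 [0.57490427 0.19525877 0.29917882] [ 0.399741   -0.39991308 -0.29850227] [-5.26518208e-05 -4.42356252e-02 -7.35286414e-03]
top 145 [0.5773 0.1936 0.207 ] 0.20689169507093463 ((577.230712890625, 193.4916534423828), (13.981698989868164, 80.52069091796875), 73.31544494628906) yaw 163.7765632193393
scene 55 [0.5782 0.1999 0.2071] 0.20716402403112344 ((579.0623168945312, 199.12107849121094), (14.060628890991211, 80.24641418457031), 73.65457153320312) yaw -16.05180616082542
22.6
```

View pics/end.png

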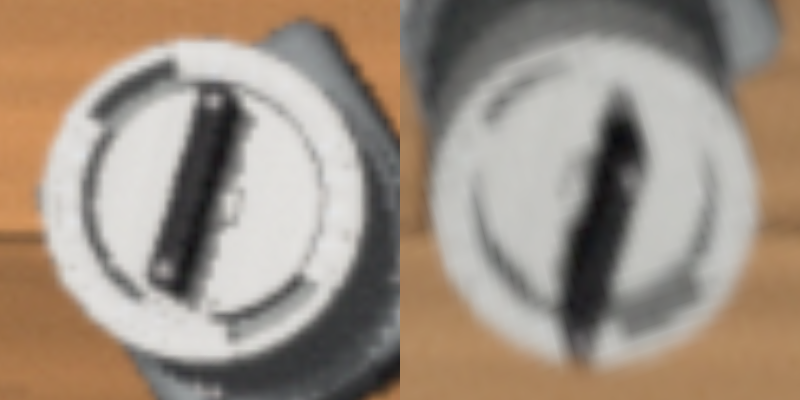

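```bash
python3 -c "
from h import *
print(get_obs()['contact_force']); hand_in()"
```

```text
[-0.29749523 -0.63596744  0.46770647]
the job is handed in; nothing more can be done
```

The lid is on the tumbler, turned snug and let go, and I handed the job in at about 22.6 s. No verdict was reported.

- **Seating:** The first try landed on top of the lugs, with a force change of about 9 N, because the lid was about 3 mm off. The two cameras disagreed by about 3.5 mm in y. I shifted to the top camera's figures and the lid then dropped through the gaps. Its underside came to rest about 162 mm above the bench, which means the gasket is worn by roughly 2 to 3 mm.
- **Tightening:** I turned it clockwise with the hand following it down. The ramps bit at about 37 to 38 degrees and I stopped at 49 degrees. That is about 11 to 12 degrees past the bite, sunk about 1.0 mm, with about 0.37 N m resisting.
- **Last checks:**
  - The bar lies at -16.2 to -16.4 degrees against -16.6 expected, so the lid did not spring back.
  - The bar centre is about 194 mm above the bench. It is 1.6 mm off the collar's axis by the top camera. The scene camera gave 2.5 mm from about 55 points, against its own collar centre.
  - The arm is clear, with only sensor noise on the force reading.
- **Disagreement:** The torque was low for that turn, near 0.2 N m at 48 degrees. It then rose to 0.36 to 0.38 N m, which suggests about 8 to 9 degrees past the bite rather than 11 to 12. Both figures are inside the snug range.
- **Not measured:** I could not read the clamping force directly. I estimate about 9 to 12 N from the turn and the sinking. I did not check the other things on the bench at the end, but the arm felt no stray contact on its way.

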